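# Rock the angle gauge on the brass spout to the polishing angle and hold it

## Task

Pick up the angle gauge by its black handle and stand the middle of its foot about level on the raised collar of the clamped brass spout, square across the tube with the dial upright. Then rock it on the collar until the swinging blue pointer settles on the red mark, and finish while still gripping the gauge there, foot touching the collar and the pointer at rest on the mark, so that the angle can be scribed. Leave the loose brass blank, the wax bar and the buffing wheel where they are.

Things in the scene. Friction and masses are not known exactly. Their poses are not given: they have to be found in the camera images.
- gauge: Loose pendulum angle gauge, 0.33 to 0.55 kg. Origin: centre of the underside of its steel foot (36 mm along x, 130 along y, 12 thick). On it an upright round dial plate, 112 mm diameter, 10 thick, centre 70 mm up, white face to +x. On top a black handle block, 24 mm along x, 30 along y, from 122 to 170 mm up. z up. Tipping it about x makes the pointer swing over the dial.
- gauge_handle (a point): Point in the middle of the gauge's black handle, 150 mm above the underside of its foot; axes as the gauge. The handle is 30 mm wide along y and 24 mm along x, with 28 mm of it below this point and 20 mm above.
- pointer (a joint): Angle (rad) of the pendulum pointer on the dial, about the gauge's x axis through the dial's centre; 0 = pointing straight at the foot, positive = tip towards the gauge's +y. It hangs freely by gravity: tipping the gauge by an angle a about its own +x makes it settle at -a. Swings at about 2.5 to 3 Hz, comes to rest in 1 to 2 s.
- mark (a joint): Angle of the red mark on the dial, measured just as the pointer's, 0.24 to 0.42 rad, so on the gauge's +y side; stiffly fixed, does not move during the work. The pointer lies on the mark when both values agree.
- pointer_tip (a point): Tip region of the blue pointer, 44 mm from the dial's centre, in front of the white face; its z axis runs along the pointer, from tip to pivot.
- mark_tip (a point): Point on the red mark, a tab 8 mm wide and 18 mm long (radially) on the white face, 44 mm from the dial's centre; its z axis points to the dial's centre.
- fixture: Fixed clamp with a brass spout. Origin: centre of the underside of its base plate (220 mm along x, 120 along y, 12 thick). The spout, a tube of 48 mm diameter, 200 long, lies along x, axis 70 mm up, in two grey saddles at x = +-70 mm (70 mm wide along y, tops 75 mm up). In its middle a raised round collar, 64 mm diameter, 30 long, top 102 mm up. At x = -50 mm an upright 22 mm stub, top 98 mm up.
- collar_top (a point): Highest point of the middle of the round collar (radius 32 mm), 102 mm above the bench; x along the spout tube, z up. The gauge's foot goes here, with the foot's length (gauge y) across the tube.
- blank: Loose upright brass spout blank, 42 mm diameter, 105 mm tall, origin under its centre. Bystander.
- wax_bar: Loose reddish bar of polishing wax, 110 x 40 x 35 mm, origin under its centre. Bystander.
- buff: Loose grey buffing wheel lying flat, 120 mm diameter, 24 mm thick, origin under its centre. Bystander.
Not all that is in view belongs to the job. Leave any orange look-alike of the gauge alone.

How it is judged:
On the way, in this order (a step that is already met when the one before it is completed fails the run):
1. the gauge is lifted off the bench in the gripper (height (world z) of gauge above 0.03 m and contact force between the fingers and gauge above 1.5 N), for 0.1 s.
2. its foot stands about level on the collar (within 8 degrees), square across the tube (contact force between gauge and fixture above 0.3 N and distance between gauge and collar_top below 0.025 m and angle between the x axis of gauge and the x axis of fixture, either way round below 0.26 rad and angle between gauge's own z axis and vertical below 0.14 rad), for 0.2 s.
At the end, for the whole second after the job is handed in: Gauge gripped (over 1.5 N), foot touching the collar (over 0.3 N), its middle within 25 mm of the collar top, square within 15 deg, dial upright within 8.5 deg; pointer within 0.09 rad of the mark and under 0.4 rad/s, gauge still (under 20 mm/s); bystanders within 30 mm of their places (contact force between gauge and fixture above 0.3 N and distance between gauge and collar_top below 0.025 m and contact force between the fingers and gauge above 1.5 N and angle between the x axis of gauge and the x axis of fixture, either way round below 0.26 rad and angle between gauge's own x axis and vertical between 1.42 and 1.72 rad and angle between the z axis of pointer_tip and the z axis of mark_tip, either way round below 0.09 rad and velocity of joint pointer between -0.4 and 0.4 rad/s and linear speed of gauge below 0.02 m/s and distance of each of blank, wax_bar, buff from where it was at the start of the episode below 0.03 m); the arm keeps its last pose, push and grip.
It fails at once if the brass blank is knocked away or over (distance of blank from where it was at the start of the episode above 0.03 m or angle between blank's own z axis and vertical above 0.5 rad).
It fails at once if the wax bar is knocked away or over (distance of wax_bar from where it was at the start of the episode above 0.03 m or angle between wax_bar's own z axis and vertical above 0.5 rad).
It fails at once if the buffing wheel is knocked away or over (distance of buff from where it was at the start of the episode above 0.03 m or angle between buff's own z axis and vertical above 0.5 rad).
It also fails if it takes over 51 s, if anything falls off the work surface, if the arm or the gripper's body presses on something with over 40 N, if the wrist force passes 120 N, or if a joint passes its speed limit or range.

## Robot

A 6-joint arm with a two-finger parallel gripper is mounted at the origin on the work surface. World frame = base frame: x ahead of the robot, y to its left, z up, the work surface at z = 0. Lengths are in m, angles in rad, forces in N, time in s.
With the tool pointing down it reaches from about 0.35 to 0.95 m from the base axis. Payload 17.4 kg.
Tool frame: the origin (TCP) lies midway between the tips of the shut fingers; the grasp point (between the pads) lies grip_point_offset behind it (grip_point_offset is the distance from the TCP to the grasp point, in m); x points along the fingers, y is the direction in which the jaws open and shut, and the axes are right-handed (so a half turn about x gives the same grasp; the last joint's range is limited). The gripper opens to 93 mm and grips with 3 to 60 N. Pads are 15 mm wide; open, the fingers measure 128 mm over their backs; the gripper's body (75 mm by 188 mm) begins 65 mm behind the grasp point.
Start: joints at [1.294, 0.116, 1.442, -0, 1.584, -0.038], TCP at [0.16, 0.656, 0.219] pointing down, gripper open.
Joint ranges: [-2.83, 2.83], [-0.83, 2.19], [0.07, 2.5], [-1.14, 4.28], [0.01, 3], [-2.97, 2.97]. Speed limits (rad/s): [1.89, 1.89, 2.22, 3.14, 3.14, 3.14].

## Interface

Orientations are given as a unit quaternion [x, y, z, w].
In Python, from bench import read_state, get_image, finish_job, grip_point_offset gives the robot as it stands.
- The arm moves only by the tool play_rows, never from a script. Its argument "moves" is a list of rows, each a list of 4 numbers: the shift along the tool's x, y, z in m, then the turn about the tool's x in degrees. In form: [[x, y, z, roll], ...]. A call has 1 to 20 rows; each row is the pose to reach, as a shift and turn from the pose commanded when the call began, along the tool's axes at that moment; what a row does not reach only later rows make up. A row lasts 1/12 s, in which the tool goes at most 41.7 mm and 7.16 degrees, less where a joint would pass 70% of its speed; a pose out of reach is approached as far as the arm can. A call with a gripper value outside its range is refused whole. "gripper" is the closure in counts, from 0 (fully open) to 255 (shut), set as the call begins (left out, the last holds). The fingers move at their own pace and stop on an object; "squeeze" is the grip in N (left out, the last holds). Time passes only in rows, so rows that repeat a pose let the fingers close. It gives the time, the measured TCP pose, the force and the opening at its end, in the units of the state.
- read_state(): the state, without advancing time (a new reading comes with each control period).
- get_image(name): name is "scene" or "top" or "wrist"; returns a dict with "pixels" (480x640x3 uint8, red, green, blue), "fovy" (degrees; the focal length in pixels is half the picture's height over the tangent of half this angle, whatever the lens; pixels are square), "cx", "cy" (the principal point, pixels), "pose" (4x4, takes a point from camera to world coordinates); the wrist camera has in their place "tool_from_camera" (4x4, takes a point from camera to tool coordinates, whose origin is the TCP and whose axes are the tool frame's). Camera axes: x right, y down, z forward; pixel columns grow to the right and rows downward; lengths in m; the calibration is good to about 2 mm. A picture is of the moment at which its call begins: read the wrist's pose just before it. There is no depth.
- finish_job(): hands the job in, once; it reports no verdict.
The state is a dict: "time": time; "qpos": joint angles; "joint_vel": joint speeds; "effort": joint torques, N m; "tcp_pos": TCP position; "eef_rot": TCP orientation; "ft_force": force on the tool from outside, world axes, zero at the start; "ft_torque": the same for the moment, N m; "finger_gap": opening from 0.0 (shut) to 1.0 (fully open).
Only numpy, scipy, OpenCV 4.12 (cv2) and the standard library are available. Lean on these libraries where they do the work, as an engineer would, in place of code of your own. Each camera call takes 0.05 s, during which the arm holds its last target.

## Working session

There is one attempt and no reset: what is moved stays moved. The work goes in short steps, Python scripts to look and compute and a tool call to move; the robot and the scene stay as the last step left them, time stands still between calls to the robot, and variables do not carry over. Pictures are saved under pics/ and viewed, and the job is handed in when it is done.

Besides the shell and the picture viewer there is one more tool, called after "Call:" as a command line: name --pt "numbers of a row" for each row, then --argument value for the rest. play_rows: Moves the arm, as the interface text tells. Its arguments: {"type":"object","properties":{"moves":{"type":"array","items":{"type":"array","items":{"type":"number"}}},"gripper":{"type":"number"},"squeeze":{"type":"number"}},"required":["moves"]}

```bash
mkdir -p pics; ls; python3 - <<'E'
from bench import *
import cv2,json,numpy as np
s=read_state();print({k:np.round(v,3).tolist() for k,v in s.items()});print(grip_point_offset)
for n in ["scene","top","wrist"]:
    i=get_image(n);cv2.imwrite(f"pics/{n}0.png",i["pixels"][:,:,::-1])
    print(n,{k:np.round(v,4).tolist() for k,v in i.items() if k!="pixels"})
E
```

```text
pics
{'time': 0.0, 'qpos': [1.294, 0.116, 1.442, -0.0, 1.584, -0.038], 'joint_vel': [0.0, 0.001, -0.002, -0.001, 0.003, 0.001], 'effort': [-0.0, -72.128, -62.259, 0.078, 0.024, -0.0], 'tcp_pos': [0.16, 0.656, 0.218], 'eef_rot': [0.084, 0.702, -0.085, 0.702], 'ft_force': [-0.084, -0.205, -0.378], 'ft_torque': [0.002, -0.075, -0.036], 'finger_gap': 0.997}
0.0188
scene {'fovy': 56.5385, 'cx': 319.5721, 'cy': 241.1852, 'pose': [[0.5055, 0.672, -0.5412, 0.994], [0.8628, -0.3903, 0.3212, -0.2046], [0.0046, -0.6293, -0.7772, 0.7193], [0.0, 0.0, 0.0, 1.0]]}
top {'fovy': 42.484, 'cx': 314.4391, 'cy': 229.4566, 'pose': [[0.0265, -0.99, 0.1382, 0.4319], [-0.9995, -0.0239, 0.0204, 0.0225], [-0.0169, -0.1387, -0.9902, 1.2969], [0.0, 0.0, 0.0, 1.0]]}
wrist {'fovy': 68.9301, 'cx': 315.8116, 'cy': 234.926, 'tool_from_camera': [[-0.002, -0.2712, 0.9625, -0.1666], [1.0, -0.0015, 0.0016, -0.0002], [0.001, 0.9625, 0.2712, -0.075], [0.0, 0.0, 0.0, 1.0]]}
```

View pics/scene0.png

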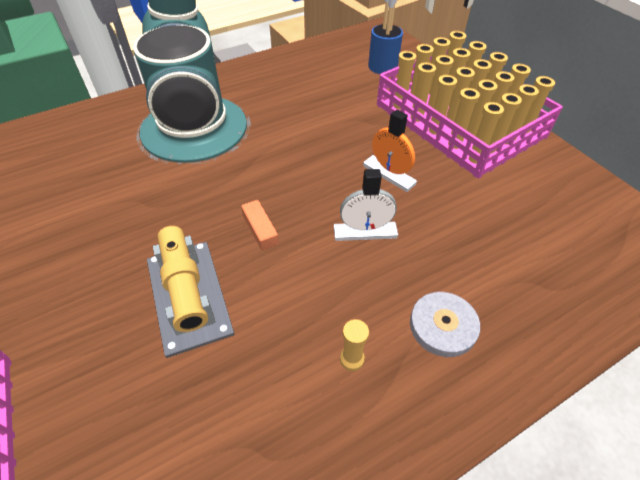

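View pics/top0.png

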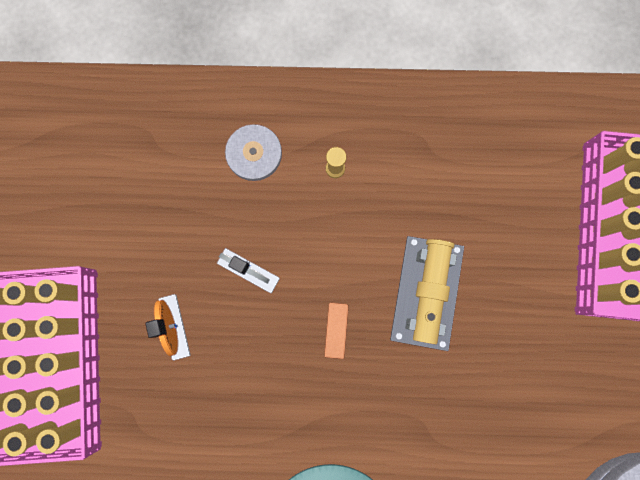

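View pics/wrist0.png

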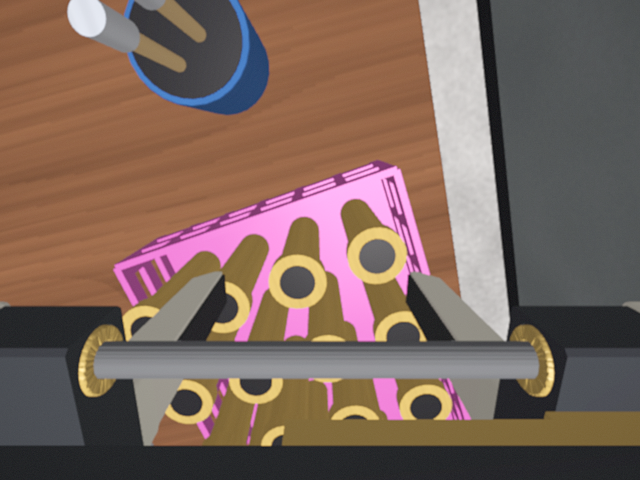

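Candidates for the gauge are the white-dialled one, scene (368,210) and top (247,268), and the orange look-alike, scene (393,150) and top (168,328). The description says white face, so I choose the white one. Next I'll take a close crop and measure it.

```bash
cat > h.py <<'E'
from bench import *
import cv2,numpy as np
def ray(im,u,v,pose=None):
    f=240/np.tan(np.radians(im["fovy"])/2); P=im["pose"] if pose is None else pose
    P=np.array(P); d=P[:3,:3]@np.array([(u-im["cx"])/f,(v-im["cy"])/f,1]); return P[:3,3],d
def onz(im,u,v,z,pose=None):
    o,d=ray(im,u,v,pose); return o+d*(z-o[2])/d[2]
def proj(im,p,pose=None):
    P=np.array(im["pose"] if pose is None else pose); f=240/np.tan(np.radians(im["fovy"])/2)
    c=P[:3,:3].T@(np.array(p)-P[:3,3]); return np.array([im["cx"]+f*c[0]/c[2],im["cy"]+f*c[1]/c[2]])
def wpose(im,s):
    from scipy.spatial.transform import Rotation as R
    T=np.eye(4);T[:3,:3]=R.from_quat(s["eef_rot"]).as_matrix();T[:3,3]=s["tcp_pos"];return T@np.array(im["tool_from_camera"])
def crop(im,u0,v0,u1,v1,k,name):
    c=im["pixels"][v0:v1,u0:u1,::-1];cv2.imwrite(name,cv2.resize(c,None,fx=k,fy=k,interpolation=cv2.INTER_CUBIC))
E
python3 - <<'E'
from h import *
t=get_image("top");s=get_image("scene")
crop(s,320,160,420,250,7,"pics/g_s.png");crop(t,200,230,300,310,7,"pics/g_t.png");crop(t,380,220,480,370,4,"pics/f_t.png")
E
```

```text
(no output)
```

View pics/g_s.png

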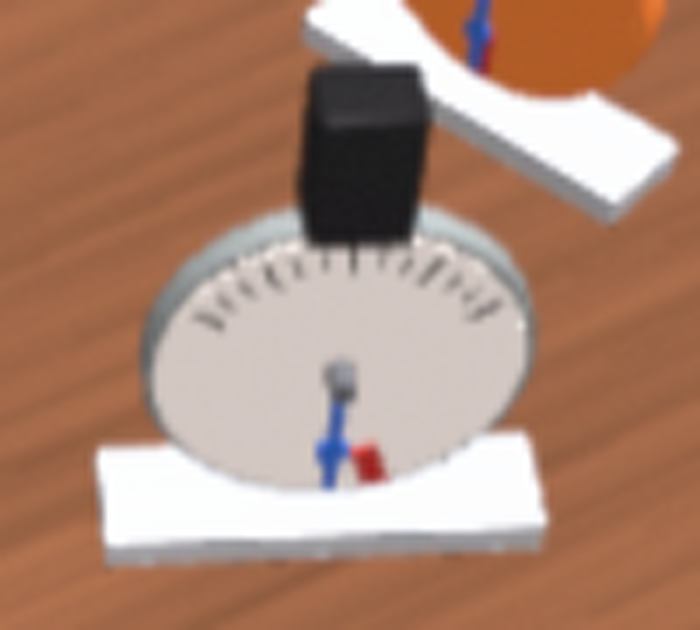

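View pics/g_t.png

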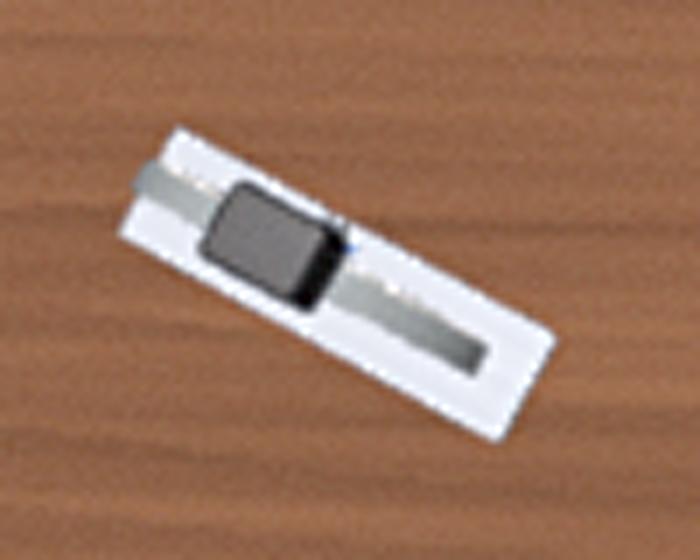

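View pics/f_t.png

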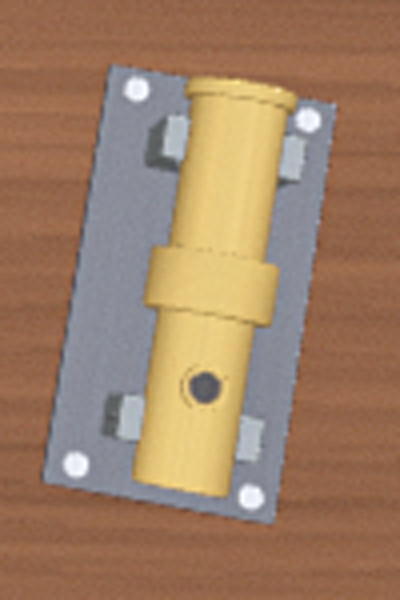

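The crop confirms it: white dial, black handle and blue pointer, with the red mark on the pointer's right in the scene view. Next I'll compute the poses from the corners.

```bash
python3 - <<'E'
from h import *
t=get_image("top")
a=t["pixels"].astype(int)
def rect(mask,z,box):
    m=np.zeros(mask.shape,np.uint8);u0,v0,u1,v1=box;m[v0:v1,u0:u1]=mask[v0:v1,u0:u1]
    pts=cv2.findNonZero(m); r=cv2.minAreaRect(pts); c=cv2.boxPoints(r)
    w=np.array([onz(t,*p,z)[:2] for p in c]); 
    e=[w[1]-w[0],w[2]-w[1]]; L=[np.linalg.norm(x) for x in e]; d=e[int(np.argmax(L))]
    print(w.mean(0).round(4),np.round(L,4),np.degrees(np.arctan2(d[1],d[0])).round(1)); return w.mean(0)
mn=a.min(2);
rect((mn>150),0.012,(205,240,290,300))
rect((a.max(2)<120)&(a.max(2)-mn<25),0.17,(215,245,262,285))
g=(a.max(2)-mn<45)&(mn>40)
rect(g,0.012,(380,225,475,360))
def m(px,k,o,z): 
    w=np.array([onz(t,p[0]/k+o[0],p[1]/k+o[1],z)[:2] for p in px]);print(w.round(4).tolist(),w.mean(0).round(4));return w
w=m([(175,126),(122,236),(498,441),(555,337)],7,(200,230),.012)
m([(237,183),(202,248),(302,300),(340,228)],7,(200,230),.17)
w=m([(112,66),(335,103),(272,522),(43,483)],4,(380,220),.012)
print(np.degrees(np.arctan2(*(w[0]+w[1]-w[2]-w[3])[::-1])))
m([(158,246),(279,264),(269,327),(146,305)],4,(380,220),.07)
E
```

```text
[0.5222 0.186 ] [0.0371 0.131 ] -117.2
[0.5209 0.1827] [0.022  0.0348] -114.9
[ 0.4854 -0.188 ] [0.2216 0.1241] -8.9
[[0.5674, 0.2355], [0.534, 0.2498], [0.476, 0.1352], [0.5072, 0.1193]] [0.5212 0.1849]
[[0.5362, 0.1923], [0.5189, 0.2007], [0.5059, 0.1739], [0.525, 0.1647]] [0.5215 0.1829]
[[0.6011, -0.1473], [0.5845, -0.2634], [0.3688, -0.2299], [0.3852, -0.1133]] [ 0.4849 -0.1885]
-8.882347860376338
[[0.5043, -0.1628], [0.4969, -0.2224], [0.4659, -0.2174], [0.4751, -0.157]] [ 0.4855 -0.1899]
```

```bash
cat > go.py <<'E'
from h import *
from scipy.spatial.transform import Rotation as R
import sys
def plan(target,yawdeg=None):
    s=read_state();M=R.from_quat(s["eef_rot"]).as_matrix()
    y=np.degrees(np.arctan2(M[1,1],M[0,1]))
    print("tcp",np.round(s["tcp_pos"],4),"toolx",M[:,0].round(3),"jaw yaw",y.round(2),"t",s["time"])
    print("shift",(M.T@(np.array(target)-s["tcp_pos"])).round(4))
    if yawdeg is not None:
        d=(yawdeg-y+90)%180-90; print("roll",(-d).round(2),"alt",(-d+180).round(2),(-d-180).round(2))
E
python3 -c "
from go import *
plan([.521,.184,.25],-27.2)"
```

```text
tcp [0.1596 0.6558 0.2184] toolx [-0. -0. -1.] jaw yaw 76.32 t 0.3
shift [-0.0315 -0.3729  0.4627]
roll -76.48 alt 103.52 -256.48
```

Call:
play_rows --pt "-0.03 0 0 0" --pt "-0.06 -0.02 0.025 7" --pt "-0.06 -0.045 0.055 14" --pt "-0.06 -0.07 0.085 21" --pt "-0.06 -0.095 0.115 28" --pt "-0.06 -0.12 0.145 35" --pt "-0.06 -0.145 0.175 42" --pt "-0.06 -0.17 0.205 49" --pt "-0.06 -0.195 0.235 56" --pt "-0.06 -0.22 0.265 63" --pt "-0.06 -0.245 0.295 70" --pt "-0.06 -0.27 0.325 77" --pt "-0.06 -0.295 0.355 84" --pt "-0.06 -0.32 0.39 91" --pt "-0.06 -0.345 0.42 98" --pt "-0.05 -0.365 0.45 103.5" --pt "-0.04 -0.373 0.4627 103.5" --pt "-0.0315 -0.373 0.4627 103.5" --pt "-0.0315 -0.373 0.4627 103.5" --gripper 0

```text
time: 1.88
tcp_pos: [0.5207, 0.1835, 0.2479]
eef_rot: [-0.603, -0.369, 0.605, -0.368]
ft_force: [-1.1, 0.7, -0.2]
finger_gap: 1.003
```

```bash
python3 -c "
from go import *
plan([.521,.184,.132],-27.2)
print(read_state()['qpos'])
s=read_state();i=get_image('wrist');cv2.imwrite('pics/w1.png',i['pixels'][:,:,::-1])
P=wpose(i,s)
for p in [(.521,.184,.17)]: print(proj(i,p,P))
"
```

```text
tcp [0.5207 0.1835 0.2479] toolx [-0.003 -0.001 -1.   ] jaw yaw -27.2 t 1.8833
shift [ 0.1159  0.0003 -0.0008]
roll 0.0 alt 180.0 -180.0
[ 2.92491794e-01 -1.56970874e-01  1.66349839e+00  2.63890471e-04
  1.63805208e+00  7.67190880e-01]
[316.02742544 242.86251647]
```

View pics/w1.png

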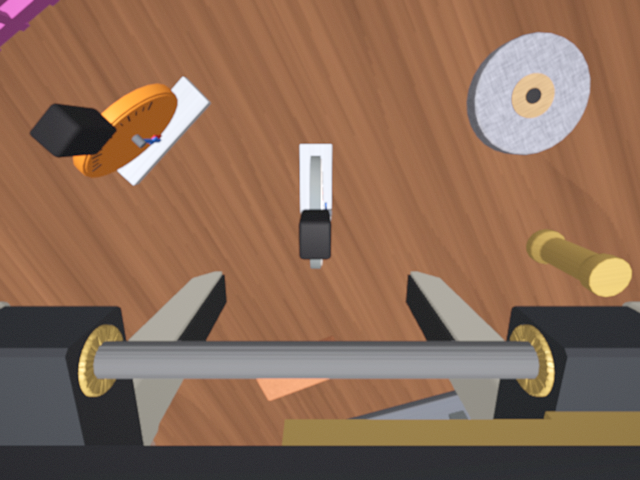

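The wrist view shows the handle centred between the jaws, at about (315,239) against the predicted (316,243), and square to them. I'll descend and grip.

Call:
play_rows --pt "0.03 0 -0.001 0" --pt "0.06 0 -0.002 0" --pt "0.09 0 -0.002 0" --pt "0.11 0 -0.002 0" --pt "0.116 0 -0.002 0" --pt "0.116 0 -0.002 0" --pt "0.116 0 -0.002 0"

```text
time: 2.52
tcp_pos: [0.5221, 0.1866, 0.1358]
eef_rot: [0.604, 0.369, -0.603, 0.369]
ft_force: [0.9, 0.3, 1.0]
finger_gap: 0.999
```

Call:
play_rows --pt "0 0 0 0" --pt "0 0 0 0" --pt "0 0 0 0" --pt "0 0 0 0" --pt "0 0 0 0" --pt "0 0 0 0" --pt "0 0 0 0" --pt "0 0 0 0" --pt "0 0 0 0" --pt "0 0 0 0" --pt "0 0 0 0" --pt "0 0 0 0" --gripper 255 --squeeze 40

```text
time: 3.52
tcp_pos: [0.5219, 0.1857, 0.1341]
eef_rot: [-0.603, -0.368, 0.604, -0.369]
ft_force: [0.7, 0.1, -0.4]
finger_gap: 0.256
```

```bash
python3 -c "
from go import *
plan([.521,.184,.132],-27.2)
print(read_state()['finger_gap']*93, read_state()['ft_force'])
s=get_image('scene');crop(s,300,130,430,250,5,'pics/s2.png')
"
```

```text
tcp [0.5219 0.1857 0.1341] toolx [ 0. -0. -1.] jaw yaw -27.18 t 3.5167
shift [ 0.0021 -0.      0.002 ]
roll 0.02 alt 180.02 -179.98
23.83741225052939 [ 0.70463066  0.07311371 -0.39266514]
```

View pics/s2.png

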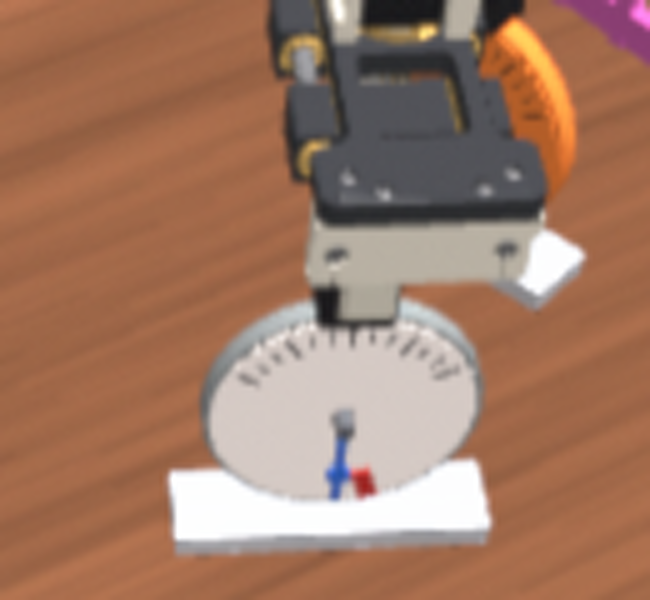

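```bash
python3 -c "
from go import *
plan([.485,-.189,.31],-8.9)"
```

```text
tcp [0.5219 0.1857 0.1341] toolx [-0. -0. -1.] jaw yaw -27.18 t 3.5667
shift [-0.1759  0.1383  0.3502]
roll -18.28 alt 161.72 -198.28
```

Call:
play_rows --pt "-0.02 0 0 0" --pt "-0.05 0 0 0" --pt "-0.08 0 0 0" --pt "-0.11 0 0 0" --pt "-0.14 0 0 0" --pt "-0.165 0 0 0" --pt "-0.176 0 0 0" --pt "-0.176 0 0 0" --pt "-0.176 0 0 0"

```text
time: 4.32
tcp_pos: [0.5219, 0.1858, 0.3087]
eef_rot: [-0.603, -0.369, 0.604, -0.368]
ft_force: [0.3, 0.0, -6.2]
finger_gap: 0.256
```

```bash
python3 -c "
from go import *
plan([.485,-.189,.29],-8.9)
s=get_image('scene');cv2.imwrite('pics/s3.png',s['pixels'][:,:,::-1]);print(read_state()['ft_force'])"
```

```text
tcp [0.5219 0.1858 0.3087] toolx [-0.001 -0.    -1.   ] jaw yaw -27.18 t 4.3167
shift [0.0189 0.1384 0.3502]
roll -18.28 alt 161.72 -198.28
[-0.35053772  0.79316925 -5.30211127]
```

View pics/s3.png

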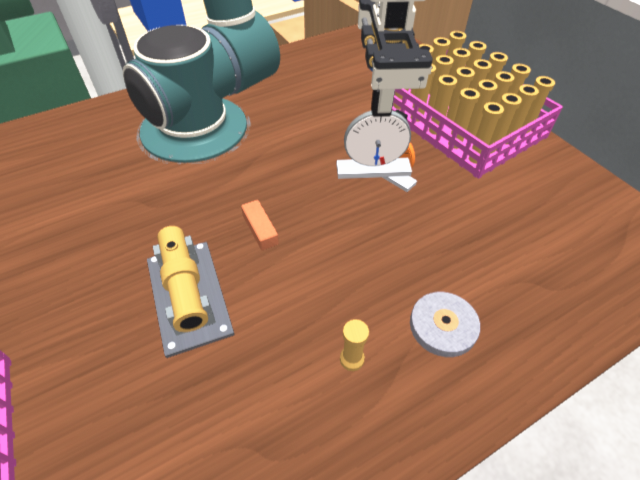

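The gauge is lifted, hanging at (375,150) and level. I'll carry it over to the collar.

Call:
play_rows --pt "0 0.004 0.01 0" --pt "0 0.012 0.03 -1" --pt "0 0.022 0.056 -3" --pt "0 0.033 0.084 -5" --pt "0 0.044 0.112 -7" --pt "0 0.055 0.14 -9" --pt "0 0.066 0.168 -11" --pt "0 0.077 0.196 -13" --pt "0 0.088 0.224 -15" --pt "0 0.099 0.252 -17" --pt "0 0.11 0.28 -18.3" --pt "0 0.12 0.305 -18.3" --pt "0 0.129 0.327 -18.3" --pt "0 0.135 0.342 -18.3" --pt "0 0.1384 0.3502 -18.3" --pt "0 0.1384 0.3502 -18.3" --pt "0 0.1384 0.3502 -18.3" --pt "0 0.1384 0.3502 -18.3"

```text
time: 5.87
tcp_pos: [0.485, -0.1882, 0.3097]
eef_rot: [-0.537, -0.46, 0.537, -0.46]
ft_force: [0.4, 0.4, -4.6]
finger_gap: 0.253
```

```bash
python3 -c "
from go import *
plan([.485,-.189,.245],-8.9)
t=get_image('top');s=get_image('scene');crop(s,100,120,260,360,3,'pics/s4.png');crop(t,370,200,510,370,4,'pics/t4.png');print(read_state()['ft_force'])"
```

```text
tcp [ 0.485  -0.1882  0.3097] toolx [-0.001  0.001 -1.   ] jaw yaw -8.85 t 5.8667
shift [0.0647 0.0001 0.0008]
roll 0.05 alt 180.05 -179.95
[ 0.94824188 -0.33642318 -5.56480133]
```

View pics/s4.png

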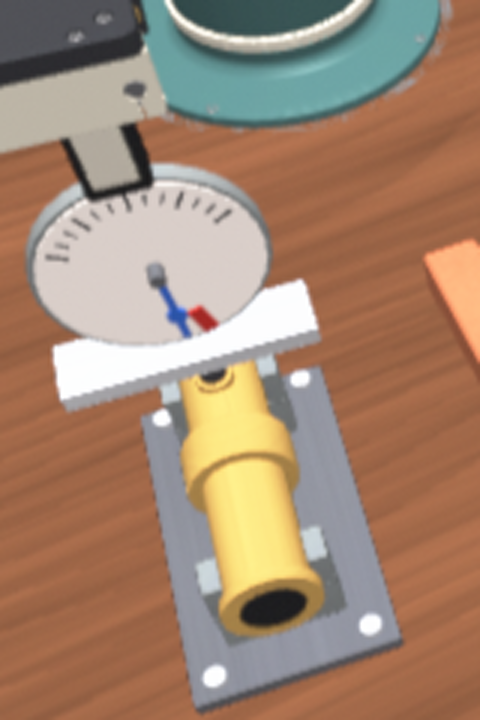

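View pics/t4.png

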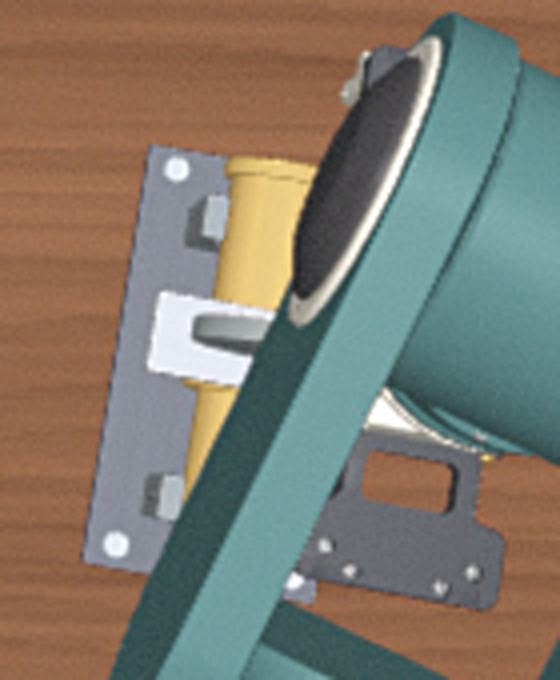

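```bash
cat > dial.py <<'E'
from go import *
# measure in plane of dial face: normal = fixture x-ish direction n, through TCP xy + off*n
def dial(off=0.006,save=None):
    s=read_state(); im=get_image("scene")
    M=R.from_quat(s["eef_rot"]).as_matrix(); n=M[:,1].copy(); n[2]=0; n/=np.linalg.norm(n)
    if n[0]<0:n=-n
    yv=np.cross([0,0,1],n); o=np.array(s["tcp_pos"])
    a=im["pixels"].astype(int); r,g,b=a[...,0],a[...,1],a[...,2]
    p=proj(im,o-[0,0,.07]); u0,v0=int(p[0])-70,int(p[1])-70
    box=np.zeros(r.shape,bool);box[max(0,v0):v0+150,max(0,u0):u0+140]=1
    def pl(u,v,off=off):
        C,d=ray(im,u,v);q=o+off*n;t=(q-C)@n/(d@n);w=C+t*d-o;return np.array([w@yv,w[2]])
    blue=(b-r>40)&box&(b>g+25); red=(r-g>70)&(r-b>70)&(r>110)&(g<80)&box
    out={}
    for k,m in(("blue",blue),("red",red)):
        # keep those within dial projection
        vu=np.argwhere(m); P=np.array([pl(u,v) for v,u in vu])
        out[k]=P if len(P) else np.zeros((0,2))
    # white foot: front edge
    if save: crop(im,max(0,u0),max(0,v0),u0+140,v0+150,4,save)
    return s,im,out,pl,(max(0,u0),max(0,v0))
if __name__=="__main__":
    s,im,o,pl,c=dial(save=sys.argv[1])
    print(s["time"],np.round(s["tcp_pos"],4),np.round(s["ft_force"],1),"crop origin",c)
    for k in o: print(k,len(o[k]),o[k].mean(0).round(4) if len(o[k]) else '')
    P=o["blue"]; vt=np.linalg.svd(P-P.mean(0))[2][0]; vt*=-np.sign(vt[1]); print("blue dir from down (rad,+y pos)",np.arctan2(vt[0],-vt[1]).round(3))
E
python3 dial.py pics/d5.png
```

```text
5.9667 [ 0.4852 -0.1881  0.31  ] [ 0.9 -0.3 -5.6] crop origin (81, 139)
blue 74 [-0.0007 -0.096 ]
red 33 [ 0.0121 -0.1059]
blue dir from down (rad,+y pos) -0.002
```

View pics/d5.png

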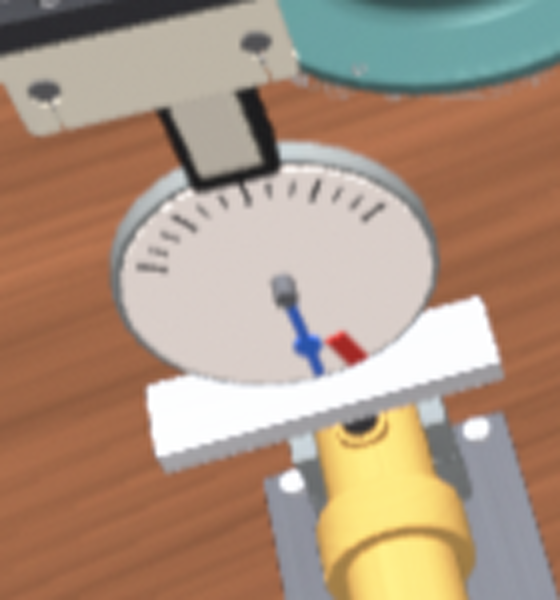

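```bash
cat > tilt.py <<'E'
from dial import *
def tilt(pl,c,pts,k=4,off=0.018):
    A,B=[pl(p[0]/k+c[0],p[1]/k+c[1],off) for p in pts]; d=B-A
    print(A.round(4),B.round(4),"slope(+ = +y up)",np.arctan2(d[1],d[0]).round(3),"len",np.hypot(*d).round(4))
E
python3 - <<'E'
from tilt import *
s,im,o,pl,c=dial()
tilt(pl,c,[(170,472),(500,377)])
tilt(pl,c,[(164,458),(501,363)])
tilt(pl,c,[(284,288),(346,348)],off=.006)
E
```

```text
[-0.0629 -0.1335] [ 0.0638 -0.1324] slope(+ = +y up) 0.009 len 0.1267
[-0.0624 -0.1251] [ 0.0657 -0.1247] slope(+ = +y up) 0.003 len 0.128
[-0.0002 -0.0678] [ 0.0122 -0.1062] slope(+ = +y up) -1.259 len 0.0403
```

Call:
play_rows --pt "0.02 0 0 0" --pt "0.04 0 0 0" --pt "0.055 0 0 0" --pt "0.064 0 0 0" --pt "0.067 0 0 0" --pt "0.068 0 0 0" --pt "0.069 0 0 0" --pt "0.07 0 0 0" --pt "0.071 0 0 0" --pt "0.072 0 0 0" --pt "0.072 0 0 0" --pt "0.072 0 0 0"

```text
time: 7.07
tcp_pos: [0.4851, -0.189, 0.2383]
eef_rot: [0.537, 0.46, -0.537, 0.46]
ft_force: [-0.0, -0.9, -5.1]
finger_gap: 0.256
```

```bash
python3 dial.py pics/d6.png
```

```text
7.0667 [ 0.4851 -0.189   0.2383] [-0.  -0.9 -5.1] crop origin (94, 170)
blue 54 [-0.0007 -0.0969]
red 22 [ 0.0124 -0.1052]
blue dir from down (rad,+y pos) -0.002
```

View pics/d6.png

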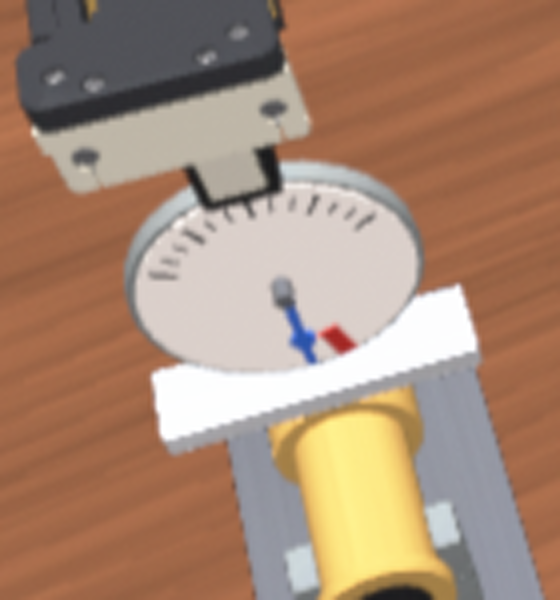

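The gauge is just above the collar and centred, at (340,420). I'll lower it in small steps until the wrist force shows contact.

Call:
play_rows --pt "0.001 0 0 0" --pt "0.002 0 0 0" --pt "0.002 0 0 0" --pt "0.002 0 0 0"

```text
time: 7.45
tcp_pos: [0.485, -0.189, 0.2361]
eef_rot: [-0.537, -0.46, 0.537, -0.46]
ft_force: [0.2, 0.3, -5.4]
finger_gap: 0.256
```

Call:
play_rows --pt "0.001 0 0 0" --pt "0.001 0 0 0" --pt "0.001 0 0 0" --pt "0.001 0 0 0"

```text
time: 7.78
tcp_pos: [0.4851, -0.189, 0.236]
eef_rot: [0.537, 0.459, -0.537, 0.46]
ft_force: [-1.8, 1.4, 5.9]
finger_gap: 0.259
```

Call:
play_rows --pt "0.001 0 0 0" --pt "0.001 0 0 0" --pt "0.001 0 0 0" --pt "0.001 0 0 0"

```text
time: 8.12
tcp_pos: [0.4852, -0.1891, 0.2359]
eef_rot: [0.537, 0.459, -0.537, 0.46]
ft_force: [-4.4, 0.7, 13.6]
finger_gap: 0.259
```

Contact is made: the vertical force went from -5.4 to +13.6 N. I'll ease the push and loosen the grip so the handle can turn between the pads. Then I'll rock towards gauge +y, which is tool -z, about halfway along the rolling arc.

Call:
play_rows --pt "-0.001 0 0 0" --pt "-0.001 0 0 0" --pt "-0.001 0 0 0" --pt "-0.001 0 0 0" --squeeze 10

```text
time: 8.45
tcp_pos: [0.4852, -0.1891, 0.2359]
eef_rot: [0.537, 0.459, -0.537, 0.46]
ft_force: [-2.4, -0.4, 7.2]
finger_gap: 0.26
```

Call:
play_rows --pt "0 0 -0.003 0" --pt "0.0002 0 -0.006 0" --pt "0.0004 0 -0.01 0" --pt "0.0007 0 -0.014 0" --pt "0.001 0 -0.018 0" --pt "0.0014 0 -0.022 0" --pt "0.0014 0 -0.022 0" --pt "0.0014 0 -0.022 0" --pt "0.0014 0 -0.022 0" --pt "0.0014 0 -0.022 0" --pt "0.0014 0 -0.022 0" --pt "0.0014 0 -0.022 0"

```text
time: 9.45
tcp_pos: [0.4886, -0.1671, 0.2342]
eef_rot: [0.537, 0.46, -0.537, 0.46]
ft_force: [-0.1, 0.7, 6.2]
finger_gap: 0.261
```

```bash
python3 dial.py pics/d7.png
```

```text
9.45 [ 0.4886 -0.1671  0.2342] [-0.1  0.7  6.2] crop origin (109, 168)
blue 54 [-0.0128 -0.095 ]
red 20 [-0.0056 -0.1063]
blue dir from down (rad,+y pos) 0.002
```

View pics/d7.png

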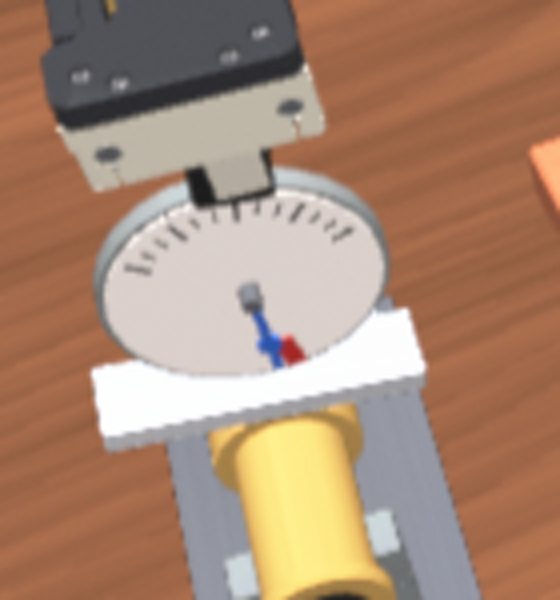

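The gauge rolled about 0.14 rad with contact kept. The pointer at (272,345) is still left of the mark at (292,350), so I'll continue most of the way.

Call:
play_rows --pt "0.0004 0 -0.003 0" --pt "0.0009 0 -0.006 0" --pt "0.0014 0 -0.01 0" --pt "0.002 0 -0.014 0" --pt "0.0026 0 -0.017 0" --pt "0.0032 0 -0.02 0" --pt "0.0032 0 -0.02 0" --pt "0.0032 0 -0.02 0" --pt "0.0032 0 -0.02 0" --pt "0.0032 0 -0.02 0" --pt "0.0032 0 -0.02 0" --pt "0.0032 0 -0.02 0" --pt "0.0032 0 -0.02 0" --pt "0.0032 0 -0.02 0"

```text
time: 10.67
tcp_pos: [0.4915, -0.1475, 0.2305]
eef_rot: [-0.537, -0.46, 0.537, -0.46]
ft_force: [-1.0, 1.1, 0.8]
finger_gap: 0.253
```

```bash
python3 dial.py pics/d8.png
```

```text
10.6667 [ 0.4915 -0.1475  0.2305] [-1.   1.1  0.8] crop origin (121, 166)
blue 52 [-0.0237 -0.0916]
red 4 [-0.0198 -0.1067]
blue dir from down (rad,+y pos) -0.017
```

View pics/d8.png

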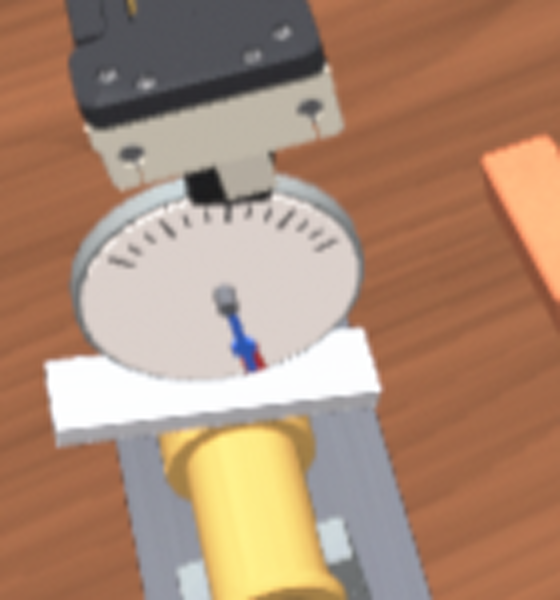

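```bash
python3 - <<'E'
from tilt import *
s,im,o,pl,c=dial()
for pts in [[(60,444),(379,402)],[(56,430),(381,388)]]: tilt(pl,c,pts)
A=pl(60/4+c[0],444/4+c[1],.018);B=pl(379/4+c[0],402/4+c[1],.018)
n=np.array([np.cos(np.radians(-8.9)),np.sin(np.radians(-8.9)),0]);yv=np.cross([0,0,1],n)
m=(A+B)/2; w=np.array(s["tcp_pos"])+yv*m[0]+[0,0,m[1]]; print("foot mid",w.round(4),"vs collar [.4852 -.1885 .102]; dy",(w-[.4852,-.1885,.102])@yv)
r=o["red"];print(r.round(4))
# pivot estimate, height of dial boss
for off in(.005,.01,.014): print(pl(225/4+c[0],299/4+c[1],off).round(4))
E
```

```text
[-0.1023 -0.1085] [ 0.0222 -0.1424] slope(+ = +y up) -0.265 len 0.1291
[-0.1011 -0.0993] [ 0.0247 -0.1333] slope(+ = +y up) -0.264 len 0.1303
foot mid [ 0.4853 -0.1871  0.1051] vs collar [.4852 -.1885 .102]; dy 0.0014286493901468698
[[-0.02   -0.1039]
 [-0.0206 -0.1064]
 [-0.0191 -0.1071]
 [-0.0197 -0.1096]]
[-0.0235 -0.0658]
[-0.023  -0.0603]
[-0.0227 -0.0559]
```

The tilt is about 0.265 rad and the foot is centred to 1.4 mm. The mark measures about 0.30 rad, so I'll move about 6 mm more.

Call:
play_rows --pt "0.0005 0 -0.002 0" --pt "0.001 0 -0.004 0" --pt "0.0018 0 -0.006 0" --pt "0.0018 0 -0.006 0" --pt "0.0018 0 -0.006 0" --pt "0.0018 0 -0.006 0" --pt "0.0018 0 -0.006 0" --pt "0.0018 0 -0.006 0" --pt "0.0018 0 -0.006 0" --pt "0.0018 0 -0.006 0" --pt "0.0018 0 -0.006 0" --pt "0.0018 0 -0.006 0" --pt "0.0018 0 -0.006 0" --pt "0.0018 0 -0.006 0" --pt "0.0018 0 -0.006 0" --pt "0.0018 0 -0.006 0"

```text
time: 12.1
tcp_pos: [0.4925, -0.1415, 0.229]
eef_rot: [0.537, 0.46, -0.537, 0.46]
ft_force: [-1.0, 1.8, 4.5]
finger_gap: 0.258
```

```bash
python3 dial.py pics/d9.png; python3 -c "
from h import *
s=get_image('scene');crop(s,160,230,200,270,14,'pics/d9b.png')"
```

```text
12.1 [ 0.4925 -0.1415  0.229 ] [-1.   1.8  4.5] crop origin (125, 165)
blue 50 [-0.0269 -0.0903]
red 1 [-0.0302 -0.1058]
blue dir from down (rad,+y pos) -0.003
```

View pics/d9.png

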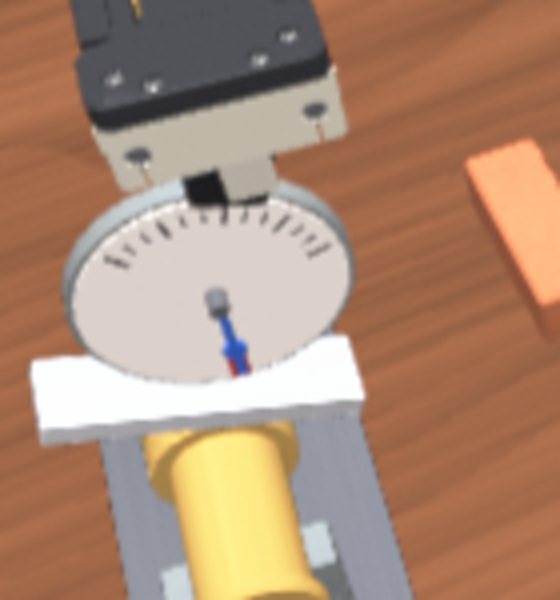

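View pics/d9b.png

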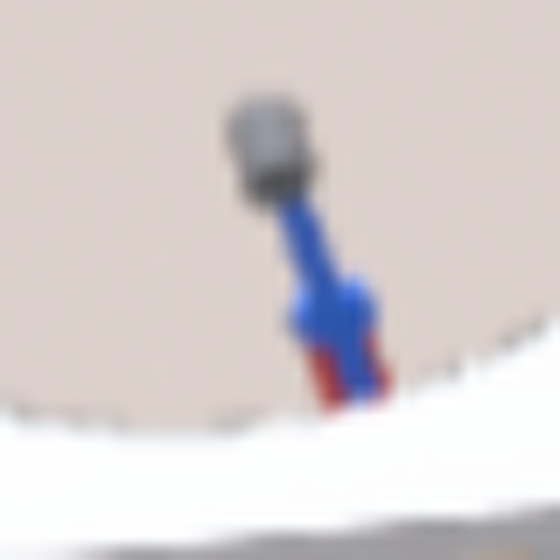

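Red shows evenly on both sides of the pointer, at crop (330,375) and (385,375). I'll hold for a second and check that everything is at rest and the bystanders haven't moved.

Call:
play_rows --pt "0 0 0 0" --pt "0 0 0 0" --pt "0 0 0 0" --pt "0 0 0 0" --pt "0 0 0 0" --pt "0 0 0 0" --pt "0 0 0 0" --pt "0 0 0 0" --pt "0 0 0 0" --pt "0 0 0 0" --pt "0 0 0 0" --pt "0 0 0 0"

```text
time: 13.2
tcp_pos: [0.4925, -0.1415, 0.229]
eef_rot: [0.537, 0.46, -0.537, 0.46]
ft_force: [-2.5, 2.2, 5.7]
finger_gap: 0.26
```

```bash
python3 dial.py pics/d10.png; python3 - <<'E'
from tilt import *
s,im,o,pl,c=dial()
A=[(43,443),(362,411)];tilt(pl,c,A)
crop(im,160,230,200,270,14,'pics/d10b.png')
m=sum(pl(p[0]/4+c[0],p[1]/4+c[1],.018) for p in A)/2
n=np.array([np.cos(np.radians(-8.9)),np.sin(np.radians(-8.9)),0]);yv=np.cross([0,0,1],n)
w=np.array(s["tcp_pos"])+yv*m[0]+[0,0,m[1]];w+=n*(np.array([.4852,-.1885,0])-np.array(s["tcp_pos"]))@n*0;print((w-[.4852,-.1885,.102])@yv,w)
a=cv2.imread("pics/scene0.png").astype(int);b=im["pixels"][:,:,::-1].astype(int)
d=abs(a-b).max(2)
for nm,(u0,v0,u1,v1) in dict(wax=(240,198,280,246),blank=(335,315,375,370),buff=(408,290,484,356)).items(): print(nm,d[v0:v1,u0:u1].mean().round(2),(d[v0:v1,u0:u1]>40).sum())
E
```

```text
13.2 [ 0.4925 -0.1415  0.229 ] [-2.5  2.2  5.7] crop origin (125, 165)
blue 50 [-0.0269 -0.0904]
red 1 [-0.0302 -0.1058]
blue dir from down (rad,+y pos) -0.003
[-0.1078 -0.1036] [ 0.0152 -0.1439] slope(+ = +y up) -0.317 len 0.1294
0.0012288872651896707 [ 0.48537124 -0.18728295  0.10516817]
wax 2.62 0
blank 2.55 0
buff 2.62 0
```

View pics/d10b.png

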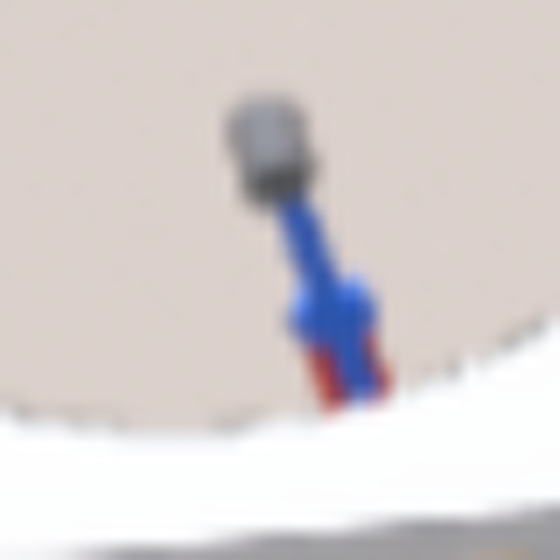

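The two pictures a second apart match, so everything is at rest. The pointer is on the mark and the bystander areas haven't changed, so I'm handing in.

```bash
python3 -c "
from bench import *
finish_job()"
```

```text
the job is handed in; nothing more can be done
```

I gripped the white-dial gauge by its handle and stood it level and square on the collar. I then loosened the grip to 10 N, rocked it about 0.31 rad towards its +y side, and handed it in at about 13.3 s, still gripped. The hand-in gives no verdict, so these are my own last checks:

- **Pointer:** it lies on the red mark with red showing on both sides. I estimate it about 0.03 rad past centre; the limit is 0.09. Two pictures a second apart match, so it was at rest.
- **Mark angle:** my estimates disagreed slightly, between 0.29 and 0.31 rad. The final foot slope measured 0.317 rad.
- **Foot:** its middle is about 1–3 mm from the collar top. From the wrist force I estimate it presses on the collar with roughly 10 N. I did not re-check squareness after setting the gripper to within 0.1° of the tube.
- **Bystanders:** the picture areas around the blank, wax bar and buffing wheel are unchanged from the start.

None of these checks failed.

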